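# Shut the key locker and lock its outrigger leg at the mark

## Robot

A 7-joint arm with a two-finger parallel gripper is mounted at the origin on the work surface. World frame = base frame: x ahead of the robot, y to its left, z up, the work surface at z = 0. Lengths are in m, angles in rad, forces in N, time in s.
With the tool pointing down it reaches from about 0.4 to 0.9 m from the base axis. Payload 5.5 kg.
Tool frame: the origin (TCP) lies midway between the tips of the shut fingers; the grasp point (between the pads) lies 19 mm behind it; z points along the fingers, y is the line along which they close (so a half turn about z gives the same grasp; the last joint's range is limited). The gripper opens to 85 mm and grips with 20 to 120 N. Pads are 22 mm wide; open, the fingers measure 114 mm over their backs; the gripper's body (76 mm by 85 mm) begins 54 mm behind the grasp point. The pads swing forward as they close: fully open they stand 13 mm farther back than shut.
Start: joints at [1.596, 0.501, -0.427, 1.55, 0.221, 1.138, -0.21], TCP at [0.153, -0.632, 0.231] pointing down, gripper open.
Joint ranges: [-2.88, 2.88], [-0.31, 2.03], [-1.54, 1.56], [0.2, 2.42], [-1.41, 4.55], [0.19, 2.02], [-2.57, 2.57]. Speed limits (rad/s): [2.57, 2.57, 3.14, 3.14, 3.14, 3.14, 3.14].

## Interface

Orientations are given as a unit quaternion [w, x, y, z].
In Python, from plant import ctrl gives the robot as it stands.
- The arm moves only by the tool arm_command, never from a script. Its argument "series" is a list that holds one entry, the list of rows, each a list of 5 numbers: the shift along the tool's x, y, z in cm, then the turn about the tool's z in rad, then the gripper command: -1 is fully open, 1 is shut, values between are in proportion. In form: [[[x, y, z, turn, jaw], ...]]. A call has 1 to 5 rows; each row shifts and turns the commanded pose from where the row before left it, along the tool's axes as they then stand; what a row does not reach is not made up. A row lasts 1/8 s, in which the tool goes at most 62.5 mm and 10.7 degrees, less where a joint would pass 70% of its speed; a pose out of reach is approached as far as the arm can. A call with a gripper value outside its range is refused whole. The fingers move at their own pace and stop on an object; "force" is the grip in N (left out, the last holds). Time passes only in rows, so rows that do not move let the fingers close. It gives the time, the measured TCP pose, the force, the opening and the grip force at its end, in the units of the state.
- ctrl.get_state(): the state, without advancing time (a new reading comes with each control period).
- ctrl.read_camera(name): name is "side" or "top" or "wrist"; returns the picture (384x512x3 uint8, blue, green, red); there is no depth.
- ctrl.camera_info(name): a dict with "fx", "fy", "cx", "cy" (pixels), "T" (4x4, takes a point from camera to world coordinates). Camera axes: x right, y up, looking along -z (the intrinsics and any distortion apply to the point x, -y, -z); pixel columns grow to the right and rows downward; lengths in m; the calibration is good to about 2 mm. A picture is of the moment at which its call begins: read the wrist's pose just before it. camera_info takes no time and is no camera call; for the wrist camera it gives the pose at the moment of the call.
- ctrl.job_done(): hands the job in; it is judged then, once.
The state is a dict: "t": time; "joint_positions": joint angles; "joint_vel": joint speeds; "joint_efforts": joint torques, N m; "position": TCP position; "ee_rot": TCP orientation; "force": force on the tool from outside, world axes, zero at the start; "moment": the same for the moment, N m; "opening": opening from 0.0 (shut) to 1.0 (fully open); "gripper_force": force on a finger pad.
Only numpy, scipy, OpenCV 4.12 (cv2) and the standard library are available. Lean on these libraries where they do the work, as an engineer would, in place of code of your own. Each camera call takes 0.05 s, during which the arm holds its last target. There are 200 camera calls.

## Task

Push the green locker's door shut until it seats on its catch. Then, with the yellow cam lever beside it still open, draw the locker's spring-loaded leg out by the orange wing on its foot until the red ring has just come clear of the dark collar, pause there, and while holding it at that mark squeeze the lever fully closed against the foot. Finish while still holding the leg at its mark in the closed hand, and leave the other things where they are.

Things in the scene. Friction and masses are not known exactly. Their poses are not given: they have to be found in the camera images.
- locker: matte green steel locker fixed to the table, 180 mm wide (its y), 110 deep (x), 225 tall, solid plinth under z 95 mm. Origin on the table below the middle of its front plane; +x points into the locker (away from the robot), +y to its left seen from the robot; turned by up to 0.3 rad. The leg slides along its x axis at y = 0, z = 45 mm, below the door.
- door (a joint): door angle, rad, 0 = shut and seated, grows as it opens towards the robot; starts 0.35 to 0.75. Stays where left (0.06 N m friction). A spring ball catch resists near the end, from about 0.06 rad, with a few newtons at the free edge; past about 0.025 rad it draws the door to 0. Seated means under 0.02.
- door_hinge (a point): hinge line of the door, vertical, at the locker's x = 0, y = +84 mm; this point is at z = 158 mm. The shut panel reaches 168 mm from there towards the locker's -y and spans z 100 to 212 mm; its outer face is 10 mm in front of the hinge line. The locker's top is at z = 225 mm.
- door_push (a point): point on the outer face of the door, 130 mm from the hinge line and 24 mm below the door's upper edge (z = 188 mm); a good place to push, with shut fingers reaching down in front of the door. It swings with the door.
- leg (a joint): how far the leg is drawn out, m, 0 to 0.075, along the locker's -x. A spring pulls it in with 3.6 N at 0 and 5.6 N at the mark (plus 0.6 N friction); starts at 0. The mark is 0.050: the 6 mm wide red ring on the silver leg has just come fully out of the collar; right within 4.5 mm.
- foot: the leg's foot. Its frame is the locker's, shifted along -x by the leg's travel. In it, mm: black block x -110 to -62, y -14 to +6, z 15 to 75; orange wing plate at the block's end, x -120 to -110, y -63 to +6, z 13 to 76, so sticking out on the -y side. A finger beside the block on the -y side, between collar and wing (55 mm gap at the start), draws the leg out by the wing.
- foot_wing (a point): middle of the wing's inner face (the face towards the collar), at x = -110, y = -35, z = 45 mm in the foot's frame
- red_ring (a point): inner end (towards the collar) of the red ring on the leg's axis; in line with collar_mouth at the mark. Hidden in the collar at the start.
- collar_mouth (a point): centre of the collar's mouth: x = -55, y = 0, z = 45 mm of the locker. The dark fixed collar is 64 mm wide (70 at its rubber sole), up to z = 75 mm, and sticks out of the plinth from x = 0 to here
- lever (a joint): how far the yellow cam lever stands open, m, 0 = closed against the foot, at most 0.0145; starts 0.011 to 0.014. It slides along the locker's y (closing towards -y), stays where left, takes 3 N, and does not travel with the leg. Closed means under 0.004. Do not push it in past half while the leg is off its mark.
- lever_paddle (a point): middle of the lever paddle's outer (+y) face: locker x = -150, y = 15 plus the opening, z = 55 mm. The lever is a flat bar 8 mm thick, x -175 to -60; paddle x -175 to -125, z 35 to 75; steel root on the collar up to z = 90. Squeeze from the foot's -y face (y = -14) to here: 29 mm when closed, at most 44 mm open; one finger on the foot, one outside the lever.
- lockring_tool: chrome cassette lockring tool lying flat, 190 mm long, 12 mm thick bar with a 36 mm round head, head 26 mm tall; origin under its middle; leave it alone
- tire_lever: yellow plastic tire lever lying flat, 120 x 20 x 10 mm; origin under its middle; leave it alone
- coaster: blue ceramic coaster, 96 mm across, 8 mm thick; origin under its centre; leave it alone
- mug: white ceramic mug, 80 mm across, 90 mm tall; origin under its centre; leave it alone
- oil_bottle: small green plastic oil bottle, 44 mm across, 120 mm tall; origin under its centre; leave it alone
- grease_jar: amber jar with metal lid, 66 mm across, 60 mm tall; origin under its centre; leave it alone

How it is judged:
On the way, in this order (a step that is already met when the one before it is completed fails the run):
1. the door is shut and seated on its catch (value of joint door below 0.02 rad), for 0.3 s.
2. the leg is held at its mark with the lever still open (value of joint leg between 0.0455 and 0.0545 m and value of joint lever above 0.008 m and contact force between the fingers and foot above 2 N), for 0.2 s.
At the end, for the whole second after the job is handed in: The door is seated (under 0.02 rad), the leg is drawn out 50 mm (within 4.5 mm), the cam lever is closed (under 4 mm), and the fingers still hold the foot (over 3 N of contact) (value of joint door below 0.02 rad and value of joint leg between 0.0455 and 0.0545 m and value of joint lever below 0.004 m and contact force between the fingers and foot above 3 N); the arm keeps its last pose, push and grip.
It fails at once if the lever is pushed in past half (under 6 mm) while the leg is more than 7 mm off its mark (value of joint lever below 0.006 m and (value of joint leg below 0.043 m or value of joint leg above 0.057 m)).
It fails at once if another thing on the table is shifted by more than 30 mm (distance of any of lockring_tool, tire_lever, coaster, mug, oil_bottle, grease_jar from where it was at the start of the episode above 0.03 m).
It also fails if it takes over 48 s, if anything falls off the work surface, if the arm or the gripper's body presses on something with over 40 N, if the wrist force passes 120 N, or if a joint passes its speed limit or range.

## Working session

There is one attempt and no reset: what is moved stays moved. The work goes in short steps, Python scripts to look and compute and a tool call to move; the robot and the scene stay as the last step left them, time stands still between calls to the robot, and variables do not carry over. Pictures are saved under pics/ and viewed, at most 10 in all, crops included, and the job is handed in when it is done.

Besides the shell and the picture viewer there is one more tool, called after "Call:" in YAML: its name, and indented under it one key for each argument. arm_command: Moves the arm, as the interface text tells. Its arguments: {"type":"object","properties":{"series":{"type":"array"},"force":{"type":"number"}},"required":["series"]}

```bash
mkdir -p pics; ls; cat > h.py <<'E'
import numpy as np, cv2
from plant import ctrl
def snap(n,f):
    ci=ctrl.camera_info(n); im=ctrl.read_camera(n); cv2.imwrite('pics/'+f+'.png',im); np.save('pics/'+f+'.npy',np.array(ci['T'])); return im,ci
def proj(ci,P):
    T=np.array(ci['T']); p=(np.atleast_2d(P)-T[:3,3])@T[:3,:3]
    return np.c_[ci['cx']+ci['fx']*p[:,0]/-p[:,2], ci['cy']-ci['fy']*p[:,1]/-p[:,2]]
def ray(ci,u,v):
    T=np.array(ci['T']); d=T[:3,:3]@np.array([(u-ci['cx'])/ci['fx'],-(v-ci['cy'])/ci['fy'],-1]); return T[:3,3],d
def onz(ci,u,v,z):
    o,d=ray(ci,u,v); return o+d*(z-o[2])/d[2]
def tri(*rs):
    A=np.zeros((3,3));b=np.zeros(3)
    for o,d in rs:
        d=d/np.linalg.norm(d);M=np.eye(3)-np.outer(d,d);A+=M;b+=M@o
    return np.linalg.solve(A,b)
E
python3 - <<'E'
from h import *
a=[]
for n in('side','top'):
    im,ci=snap(n,n+'0');print(n,{k:v for k,v in ci.items() if k!='T'},np.round(ci['T'],3).tolist())
s=ctrl.get_state();print({k:np.round(v,3) for k,v in s.items()})
E
```

```text
pics
side {'fx': 405.22366311044414, 'fy': 405.22366311044414, 'cx': 256.6108783632532, 'cy': 185.80092076250602} [[-0.737, 0.353, -0.577, -0.287], [-0.676, -0.379, 0.632, 0.835], [0.005, 0.855, 0.518, 0.848], [0.0, 0.0, 0.0, 1.0]]
top {'fx': 427.88328737932665, 'fy': 427.88328737932665, 'cx': 260.288440948046, 'cy': 197.6787883798149} [[-0.02, 0.98, -0.198, 0.285], [-1.0, -0.021, -0.005, -0.005], [-0.009, 0.198, 0.98, 1.243], [0.0, 0.0, 0.0, 1.0]]
{'t': np.float64(0.1), 'joint_positions': array([ 1.596,  0.502, -0.427,  1.551,  0.221,  1.138, -0.21 ]), 'joint_vel': array([-0.   , -0.003, -0.001, -0.002,  0.   ,  0.001, -0.001]), 'joint_efforts': array([-1.1000e-02, -5.7081e+01, -5.8390e+00, -2.8175e+01,  1.0000e-02,
        6.0000e-03,  0.0000e+00]), 'position': array([ 0.153, -0.631,  0.23 ]), 'ee_rot': array([-0.001,  0.993,  0.119, -0.   ]), 'force': array([0.255, 0.182, 0.041]), 'moment': array([0.003, 0.018, 0.013]), 'gripper_force': np.float64(0.0), 'opening': np.float64(0.997)}
```

View pics/side0.png

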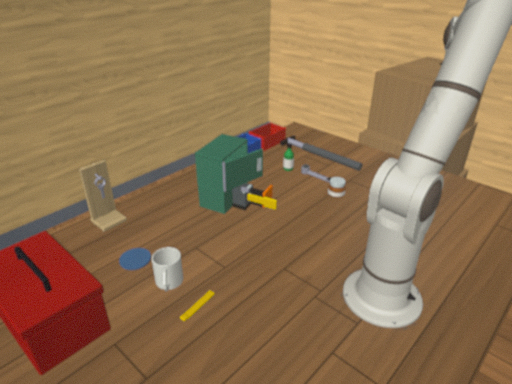

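View pics/top0.png

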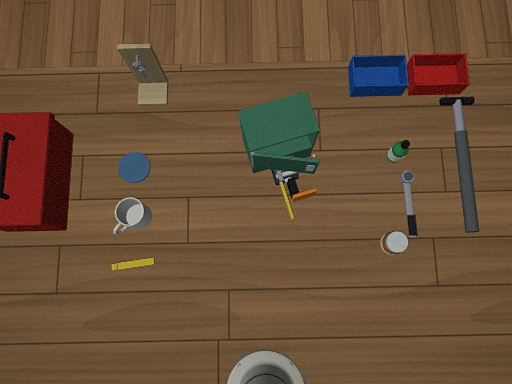

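```bash
python3 - <<'E'
import cv2
t=cv2.imread('pics/top0.png')[80:230,225:345]; s=cv2.imread('pics/side0.png')[125:220,185:285]
a=cv2.resize(t,None,fx=4,fy=4,interpolation=cv2.INTER_CUBIC); b=cv2.resize(s,None,fx=3.1,fy=4,interpolation=cv2.INTER_CUBIC)
import numpy as np
c=np.zeros((600,790,3),np.uint8); c[:,:480]=a; c[:380,480:]=b[:380,:310]
cv2.imwrite('pics/c0.png',c)
E
```

```text
(no output)
```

View pics/c0.png

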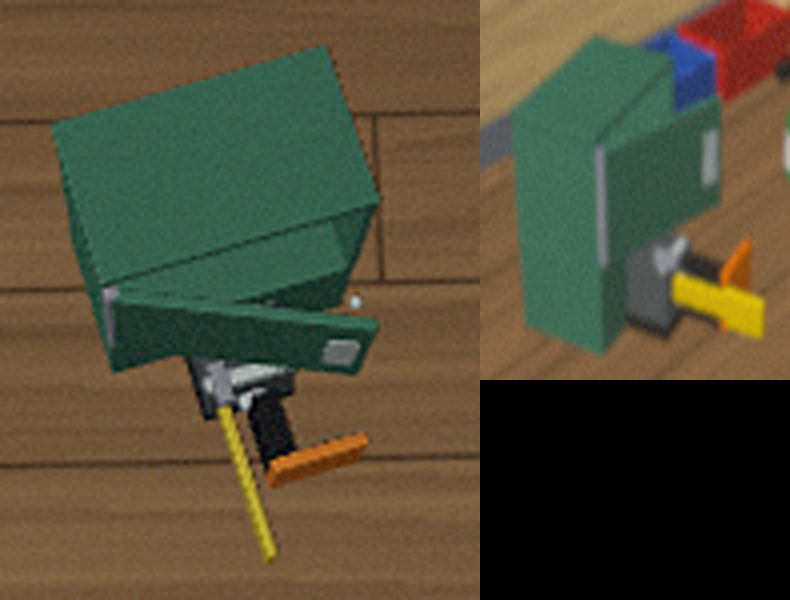

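```bash
cat >> h.py <<'E'
def fit(Pl,Pw):
    "2D rigid fit, known local -> world xy"
    Pl=np.array(Pl)[:,:2];Pw=np.array(Pw)[:,:2];a=Pl-Pl.mean(0);b=Pw-Pw.mean(0)
    th=np.arctan2((a[:,0]*b[:,1]-a[:,1]*b[:,0]).sum(),(a*b).sum());c,s=np.cos(th),np.sin(th);R=np.array([[c,-s],[s,c]])
    o=Pw.mean(0)-R@Pl.mean(0);return th,o,Pw-Pl@R.T-o
E
python3 - <<'E'
from h import *
ct=ctrl.camera_info('top');cs=ctrl.camera_info('side')
T=dict(fl=(250.75,153),fr=(319.5,130.5),br=(306.5,91.25),bl=(238.25,111.5))
S=dict(fl=(222.7,159.5),fr=(246.9,140.5),br=(222.7,134),bl=(196.3,152))
L=dict(fl=(0,.09),fr=(0,-.09),br=(.11,-.09),bl=(.11,.09))
W=[]
for k in T:
    p=tri(ray(ct,*T[k]),ray(cs,*S[k]));q=onz(ct,*T[k],.225);W.append(q);print(k,p.round(4),q.round(4))
th,o,r=fit([L[k] for k in T],W);print('yaw',th,o,r.round(4))
# foot wing & lever & door from top image
R=np.array([[np.cos(th),-np.sin(th)],[np.sin(th),np.cos(th)]])
px=lambda x,y:(225+x/4,80+y/4)
for n,(x,y),z in [('wing inner -y top',(364,434),.076),('wing outer +y',(272,487),.076),('wing outer -y',(368,443),.076),('lever end',(270,562),.075),('lever root',(222,408),.075),('door hinge top',(110,290),.212),('door free inner',(378,320),.212),('door free outer bottom',(362,374),.1)]:
    q=onz(ct,*px(x,y),z);print(n,q.round(4),((q[:2]-o)@R).round(4))
E
```

```text
fl [0.6053 0.0226 0.2224] [0.6032 0.0215 0.225 ]
fr [ 0.6622 -0.1524  0.215 ] [ 0.6579 -0.1514  0.225 ]
br [ 0.7656 -0.1247  0.2193] [ 0.7641 -0.1233  0.225 ]
bl [0.712  0.0505 0.2251] [0.7133 0.0514 0.225 ]
yaw 0.28596798458041045 [ 0.63185685 -0.06594976] [[-0.0033  0.0011]
 [ 0.0007  0.0009]
 [ 0.0013 -0.002 ]
 [ 0.0013  0.    ]]
wing inner -y top [ 0.5425 -0.1551  0.076 ] [-0.1109 -0.0603]
wing outer +y [ 0.5063 -0.0896  0.076 ] [-0.1272  0.0127]
wing outer -y [ 0.536  -0.1575  0.076 ] [-0.1178 -0.0608]
lever end [ 0.454  -0.0865  0.075 ] [-0.1765  0.0305]
lever root [ 0.5636 -0.0567  0.075 ] [-0.0629  0.0282]
door hinge top [0.6085 0.0174 0.212 ] [0.0011 0.0866]
door free inner [ 0.5851 -0.1496  0.212 ] [-0.0684 -0.0671]
door free outer bottom [ 0.5795 -0.1525  0.1   ] [-0.0747 -0.0683]
```

Call:
arm_command:
  series:
    - [[4,-3.3,0,0,1],[4,-3.3,0,0,1],[4,-3.3,0,0,1],[4,-3.3,0,0,1],[4,-3.3,0,0,1]]

```text
t: 0.72
position: [0.3093, -0.4226, 0.2311]
ee_rot: [-0.0, 0.993, 0.119, -0.0]
force: [0.3, 0.7, -0.7]
opening: 0.002
gripper_force: 0.0
```

Call:
arm_command:
  series:
    - [[4,-3.3,0,0,1],[4,-3.3,0,0,1],[4,-3.3,0,0,1],[4,-3.3,0,0,1],[4,-3.3,0,0,1]]

```text
t: 1.35
position: [0.4647, -0.2154, 0.2312]
ee_rot: [0.0, 0.993, 0.118, -0.0]
force: [0.4, -0.9, -1.4]
opening: -0.003
gripper_force: 0.0
```

Call:
arm_command:
  series:
    - [[4,-3.3,0,0,1],[4,-3.3,0,0,1],[0,0,0,-0.047,1],[0,0,0,0,1]]

```text
t: 1.85
position: [0.5262, -0.1331, 0.2308]
ee_rot: [-0.0, 0.99, 0.142, -0.0]
force: [0.2, -0.2, -0.3]
opening: 0.0
gripper_force: 0.0
```

```bash
cat >> h.py <<'E'
TH=.286;O=np.array([.632,-.066])
def loc(p,th=None,o=None):
    th=TH if th is None else th;o=O if o is None else o
    R=np.array([[np.cos(th),-np.sin(th)],[np.sin(th),np.cos(th)]]);return (np.asarray(p)[:2]-o)@R
def st():
    s=ctrl.get_state();q=s['ee_rot'];from scipy.spatial.transform import Rotation as Ro
    R=Ro.from_quat([q[1],q[2],q[3],q[0]]).as_matrix()
    print('t',round(float(s['t']),2),'p',np.round(s['position'],4),'loc',loc(s['position']).round(4),'yaw',round(float(np.arctan2(R[1,0],R[0,0])),4),'zax',R[:,2].round(3),'F',np.round(s['force'],1),'op',round(float(s['opening']),3),'gf',round(float(s['gripper_force']),1));return s
E
python3 - <<'E'
from h import *
st()
snap('wrist','w1')
E
```

```text
t 1.85 p [ 0.5262 -0.1331  0.2308] loc [-0.1205 -0.0346] yaw 0.2859 zax [-0.001  0.    -1.   ] F [ 0.2 -0.2 -0.3] op 0.0 gf 0.0
```

View pics/w1.png

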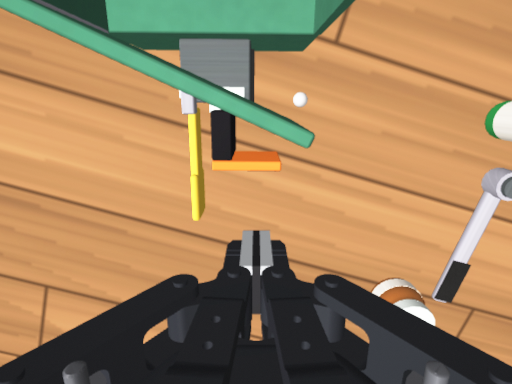

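Call:
arm_command:
  series:
    - [[0,0,3,0,1],[0,0,3,0,1],[2,0,0,0,1],[2,0,0,0,1],[2,0,0,0,1]]

```text
t: 2.52
position: [0.5835, -0.1186, 0.1709]
ee_rot: [0.0, 0.99, 0.14, -0.001]
force: [-1.1, -0.6, -0.6]
opening: 0.003
gripper_force: 0.0
```

Call:
arm_command:
  series:
    - [[1,0,0,0,1],[1,0,0,0,1],[0.5,0,0,0,1],[0.5,0,0,0,1],[0,0,0,0,1]]

```text
t: 3.15
position: [0.613, -0.1083, 0.1714]
ee_rot: [-0.0, 0.99, 0.142, 0.0]
force: [0.4, 0.5, -0.1]
opening: -0.003
gripper_force: 0.0
```

```bash
python3 -c "
from h import *
st()"
```

```text
t 3.15 p [ 0.613  -0.1083  0.1714] loc [-0.0302 -0.0352] yaw 0.285 zax [ 0.  0. -1.] F [ 0.4  0.5 -0.1] op -0.003 gf 0.0
```

Call:
arm_command:
  series:
    - [[0.3,0,0,0,1],[0.3,0,0,0,1],[0,0,0,0,1]]

```text
t: 3.52
position: [0.6185, -0.1069, 0.1712]
ee_rot: [0.0, 0.99, 0.142, -0.0]
force: [-1.2, 0.0, -0.5]
opening: -0.003
gripper_force: 0.0
```

Call:
arm_command:
  series:
    - [[0.2,0,0,0,1],[0.2,0,0,0,1],[0,0,0,0,1]]

```text
t: 3.9
position: [0.6232, -0.1051, 0.1715]
ee_rot: [-0.0, 0.99, 0.142, 0.001]
force: [-0.3, 0.2, -1.0]
opening: 0.003
gripper_force: 0.0
```

Call:
arm_command:
  series:
    - [[0.2,0,0,0,1],[0,0,0,0,1]]

```text
t: 4.15
position: [0.6241, -0.1049, 0.1713]
ee_rot: [-0.0, 0.99, 0.142, -0.0]
force: [-2.4, -0.2, 1.1]
opening: -0.0
gripper_force: 0.0
```

Call:
arm_command:
  series:
    - [[0.3,0,0,0,1],[0,0,0,0,1]]

```text
t: 4.4
position: [0.6243, -0.1056, 0.1705]
ee_rot: [0.0, 0.99, 0.141, -0.003]
force: [-9.3, -2.2, 4.0]
opening: 0.002
gripper_force: 0.0
```

Call:
arm_command:
  series:
    - [[0.3,0,0,0,1],[0,0,0,0,1]]

```text
t: 4.65
position: [0.6243, -0.1056, 0.1704]
ee_rot: [0.001, 0.99, 0.141, -0.006]
force: [-18.8, -4.5, 9.7]
opening: 0.001
gripper_force: 0.0
```

```bash
python3 -c "
from h import *
st()"
```

```text
t 4.65 p [ 0.6243 -0.1056  0.1704] loc [-0.0185 -0.0358] yaw 0.283 zax [-0.012 -0.003 -1.   ] F [-18.8  -4.5   9.7] op 0.001 gf 0.0
```

Call:
arm_command:
  series:
    - [[-2,0,0,0,1],[-3,0,0,0,1],[-3,0,-3,0,-1],[-3,0.5,-3,0,-1],[0,0,0,0,-1]]

```text
t: 5.28
position: [0.5266, -0.1407, 0.2337]
ee_rot: [0.002, 0.99, 0.141, 0.002]
force: [0.7, 0.2, 0.1]
opening: 0.636
gripper_force: 0.0
```

Call:
arm_command:
  series:
    - [[0,0,0,0,-1],[0,0,0,0,-1]]

```text
t: 5.52
position: [0.5262, -0.1382, 0.2304]
ee_rot: [-0.001, 0.99, 0.143, -0.0]
force: [-0.6, 0.4, 0.4]
opening: 1.002
gripper_force: 0.0
```

```bash
python3 - <<'E'
from h import *
st()
im,ci=snap('wrist','w2'); t,_=snap('top','t2')
print({k:np.round(v,3).tolist() for k,v in ci.items()})
c=np.zeros((600,800,3),np.uint8);c[:384,:512]=im;c[:480,512:800]=cv2.resize(t[85:205,235:307],None,fx=4,fy=4)
cv2.imwrite('pics/c2.png',c)
E
```

```text
t 5.53 p [ 0.5262 -0.1382  0.2304] loc [-0.1219 -0.0394] yaw 0.2861 zax [-0.001  0.001 -1.   ] F [-0.6  0.4  0.4] op 1.002 gf 0.0
{'fx': 306.442, 'fy': 306.442, 'cx': 255.828, 'cy': 190.132, 'T': [[0.282, 0.919, 0.275, 0.597], [-0.959, 0.27, 0.079, -0.119], [-0.001, -0.286, 0.958, 0.372], [0.0, 0.0, 0.0, 1.0]]}
```

View pics/c2.png

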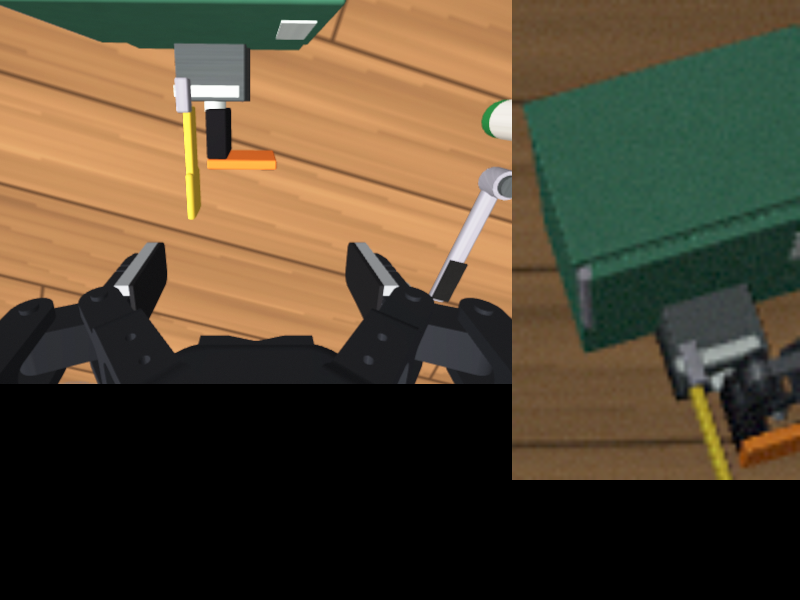

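```bash
python3 - <<'E'
from h import *
im=cv2.imread('pics/w2.png');ci=dict(ctrl.camera_info('wrist'));ci['T']=np.load('pics/w2.npy');ct=ctrl.camera_info('top')
h=cv2.cvtColor(im,cv2.COLOR_BGR2HSV)
roi=np.zeros(h.shape[:2],np.uint8);roi[90:230,165:290]=255
om=cv2.inRange(h,(5,220,235),(14,255,255))&roi
ym=cv2.inRange(h,(22,150,120),(35,255,255))&roi
for n,m in(('orange',om),('yellow',ym)):
    c=max(cv2.findContours(m,0,2)[0],key=cv2.contourArea);print(n,cv2.boundingRect(c),cv2.approxPolyDP(c,1.5,True)[:,0].tolist())
for n,(u,v),z in[('wing in -y',(275.5,160),.076),('wing out -y',(275.5,169),.076),('wing out +y',(207.5,168.5),.076),('wing in +y',(207.5,160),.076),('collar fr -y',(248,101),.075),('block -y low edge',(231,135),.075)]:
    q=onz(ci,u,v,z);print(n,q.round(4),loc(q).round(4))
print('tri wing',tri(ray(ci,275.5,160),ray(ct,316,188.5)).round(4))
for n,v in(('row130',130),('row165',165),('row200',200)):
    x=np.where(ym[v])[0];print(n,x.min(),x.max(),loc(onz(ci,x.min(),v,.075)).round(4),loc(onz(ci,x.max()+1,v,.075)).round(4))
E
```

```text
Traceback (most recent call last):
ValueError: max() iterable argument is empty
```

```bash
python3 - <<'E'
from h import *
im=cv2.imread('pics/w2.png');ci=dict(ctrl.camera_info('wrist'));ci['T']=np.load('pics/w2.npy');ct=ctrl.camera_info('top')
h=cv2.cvtColor(im,cv2.COLOR_BGR2HSV)
print(h[[155,158,160,164,168],240].tolist(),h[[140,200],[190,193]].tolist())
roi=np.zeros(h.shape[:2],np.uint8);roi[90:230,165:290]=255
ym=cv2.inRange(h,(22,150,120),(35,255,255))&roi
for n,(u,v),z in[('wing in -y',(275.5,160),.076),('wing out -y',(275.5,169),.076),('wing out +y',(207.5,168.5),.076),('wing in +y',(207.5,160),.076),('collar fr -y',(248,101),.075),('block -y low edge',(231,135),.075)]:
    q=onz(ci,u,v,z);print(n,q.round(4),loc(q).round(4))
print('tri wing',tri(ray(ci,275.5,160),ray(ct,316,188.5)).round(4))
for n,v in(('row130',130),('row165',165),('row200',200)):
    x=np.where(ym[v])[0];print(n,x.min(),x.max(),loc(onz(ci,x.min(),v,.075)).round(4),loc(onz(ci,x.max()+1,v,.075)).round(4))
print('end',loc(onz(ci,193,219,.075)).round(4))
E
```

```text
[[11, 210, 205], [11, 209, 206], [14, 199, 250], [18, 182, 255], [17, 190, 254]] [[27, 172, 250], [23, 192, 197]]
wing in -y [ 0.5472 -0.1531  0.076 ] [-0.106  -0.0597]
wing out -y [ 0.5386 -0.1558  0.076 ] [-0.115  -0.0598]
wing out +y [ 0.5201 -0.0913  0.076 ] [-0.1145  0.0073]
wing in +y [ 0.5284 -0.0893  0.076 ] [-0.106   0.0069]
collar fr -y [ 0.5929 -0.112   0.075 ] [-0.0505 -0.0331]
block -y low edge [ 0.5582 -0.105   0.075 ] [-0.0818 -0.0166]
tri wing [ 0.5451 -0.1555  0.0642]
row130 184 195 [-0.0771  0.0282] [-0.0771  0.0168]
row165 186 196 [-0.1112  0.0286] [-0.1112  0.0177]
row200 187 199 [-0.1476  0.0299] [-0.1476  0.0166]
end [-0.1684  0.025 ]
```

```bash
sed -i 's/^TH=.*/TH=.286;O=np.array([.635,-.0636])/' h.py; python3 - <<'E'
from h import *
s=st();print(np.round(s['joint_positions'],3))
im,ci=snap('side','s3');print(proj(ci,ctrl.camera_info('wrist')['T'][:3,3] if hasattr(ctrl.camera_info('wrist')['T'],'shape') else np.array(ctrl.camera_info('wrist')['T'])[:3,3]),proj(ci,s['position']))
cv2.imwrite('pics/c3.png',cv2.resize(im[60:240,180:380],None,fx=3,fy=3,interpolation=cv2.INTER_CUBIC))
E
```

```text
t 5.62 p [ 0.526  -0.1382  0.2304] loc [-0.1256 -0.0409] yaw 0.286 zax [-0.001  0.001 -1.   ] F [-0.4  1.  -1.1] op 1.003 gf 0.0
[ 0.792  0.363 -0.72   1.812  0.269  1.068 -1.311]
[[253.89550789 106.48768938]] [[272.65023687 149.11116273]]
```

View pics/c3.png

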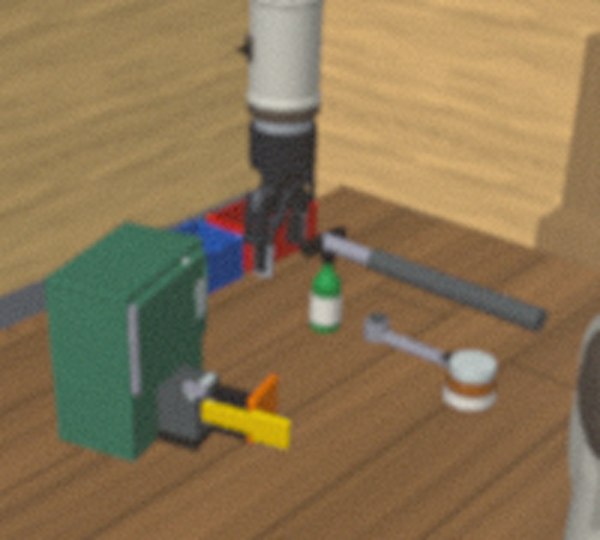

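Call:
arm_command:
  series:
    - [[3.4,-4.1,0,0,-1],[0,0,4,0,-1],[0,0,4,0,-1],[0,0,3,0,-1],[0,0,0,0,-1]]

```text
t: 6.3
position: [0.5449, -0.0894, 0.1187]
ee_rot: [-0.001, 0.99, 0.142, -0.003]
force: [-0.2, 0.6, 0.3]
opening: 1.0
gripper_force: 0.0
```

```bash
python3 - <<'E'
from h import *
s=st()
im,ci=snap('wrist','w4')
im2,cj=snap('side','s4')
c=np.zeros((584,800,3),np.uint8);c[:384,:512]=im;c[:400,512:800]=cv2.resize(im2[120:220,205:277],None,fx=4,fy=4)
cv2.imwrite('pics/c4.png',c)
E
```

```text
t 6.3 p [ 0.5449 -0.0894  0.1187] loc [-0.0938  0.0006] yaw 0.2857 zax [-0.006  0.002 -1.   ] F [-0.2  0.6  0.3] op 1.0 gf 0.0
```

View pics/c4.png

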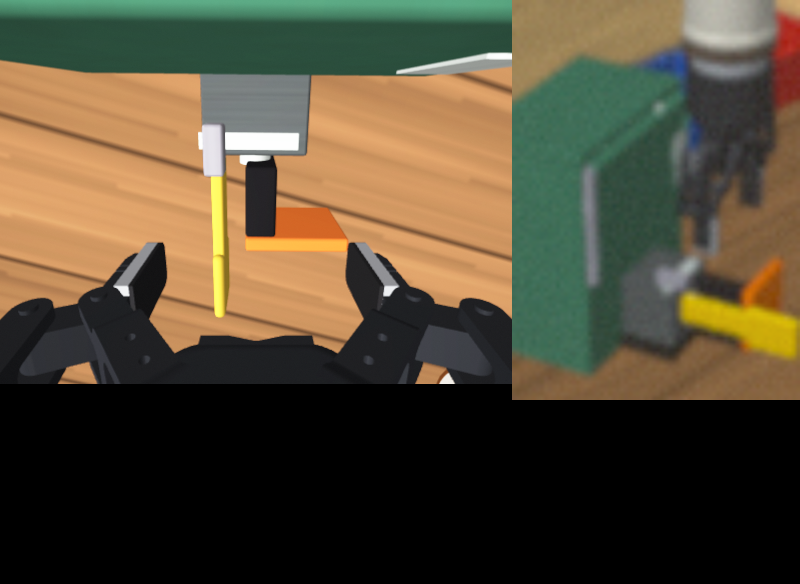

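```bash
python3 - <<'E'
from h import *
ci=dict(ctrl.camera_info('wrist'));ci['T']=np.load('pics/w4.npy')
for n,(u,v),z in[('wing in -y',(346,239),.076),('wing out',(348,249),.076),('wing +y',(246,249),.076),('lever outer',(214,300),.075),('lever inner',(227,300),.075),('collar front -y',(307,153),.075),('block -y',(275,230),.075),('lever end',(220,317),.075)]:
    print(n,loc(onz(ci,u,v,z)).round(4))
c2=dict(ci);c2['T']=np.load('pics/w2.npy')
print(loc(tri(ray(ci,346,239),ray(c2,275.5,160))),tri(ray(ci,346,239),ray(c2,275.5,160)))
E
```

```text
wing in -y [-0.109  -0.0598]
wing out [-0.1163 -0.0618]
wing +y [-0.1164  0.0061]
lever outer [-0.1571  0.0292]
lever inner [-0.157  0.02 ]
collar front -y [-0.0521 -0.0316]
block -y [-0.1031 -0.013 ]
lever end [-0.1714  0.0255]
[-0.11037248 -0.06108859] [ 0.54634498 -0.15334512  0.07277378]
```

Call:
arm_command:
  series:
    - [[0.8,0,0,0,-1],[0,0,3,0,-1],[0,0,3,0,-1],[0,0,2.8,0,-1],[0,0,0,0,-1]]

```text
t: 7.02
position: [0.5543, -0.0878, 0.0327]
ee_rot: [-0.0, 0.99, 0.142, -0.001]
force: [0.0, 0.4, 0.5]
opening: 0.999
gripper_force: 0.0
```

```bash
python3 -c "
from h import *
st()"
```

```text
t 7.03 p [ 0.5543 -0.0878  0.0327] loc [-0.0843 -0.0004] yaw 0.2849 zax [-0.002  0.    -1.   ] F [0.  0.4 0.5] op 0.999 gf 0.0
```

Call:
arm_command:
  series:
    - [[-0.8,0,0,0,-1],[-0.3,0,0,0,-1],[0,0,0,0,-1]]

```text
t: 7.4
position: [0.5444, -0.0916, 0.0344]
ee_rot: [0.001, 0.99, 0.142, 0.001]
force: [0.4, 0.6, 0.4]
opening: 1.002
gripper_force: 0.0
```

Call:
arm_command:
  series:
    - [[-0.2,0,0,0,-1],[0,0,0,0,-1]]

```text
t: 7.65
position: [0.5421, -0.0918, 0.0335]
ee_rot: [0.0, 0.99, 0.142, 0.0]
force: [0.7, 0.1, 0.1]
opening: 1.001
gripper_force: 0.0
```

Call:
arm_command:
  series:
    - [[-0.2,0,0,0,-1],[0,0,0,0,-1]]

```text
t: 7.9
position: [0.5402, -0.0921, 0.0333]
ee_rot: [-0.0, 0.99, 0.142, 0.0]
force: [0.2, -0.9, 0.2]
opening: 0.995
gripper_force: 0.1
```

Call:
arm_command:
  series:
    - [[-0.2,0,0,0,-1],[0,0,0,0,-1]]

```text
t: 8.15
position: [0.5393, -0.0924, 0.0335]
ee_rot: [-0.0, 0.99, 0.142, 0.001]
force: [4.1, 1.4, -3.8]
opening: 1.002
gripper_force: 2.1
```

```bash
python3 -c "
from h import *
st()"
```

```text
t 8.15 p [ 0.5393 -0.0924  0.0335] loc [-0.1    -0.0006] yaw 0.2854 zax [ 0.002  0.001 -1.   ] F [ 4.1  1.4 -3.8] op 1.002 gf 2.1
```

Call:
arm_command:
  series:
    - [[-1.2,0,0,0,-1],[-1.2,0,0,0,-1],[-1.2,0,0,0,-1],[-0.8,0,0,0,-1],[0,0,0,0,-1]]

```text
t: 8.78
position: [0.4967, -0.1044, 0.0337]
ee_rot: [-0.0, 0.99, 0.142, 0.001]
force: [4.1, 2.7, -0.9]
opening: 0.997
gripper_force: 2.4
```

```bash
python3 -c "
from h import *
st()"
```

```text
t 8.78 p [ 0.4967 -0.1044  0.0337] loc [-1.441e-01 -1.000e-04] yaw 0.2856 zax [ 0.002  0.001 -1.   ] F [ 4.1  2.7 -0.9] op 0.997 gf 2.4
```

Call:
arm_command:
  series:
    - [[-0.55,0,0,0,-1],[0,0,0,0,-1],[0,0,0,0,-1],[0,0,0,0,-1]]

```text
t: 9.28
position: [0.4922, -0.1056, 0.0338]
ee_rot: [-0.0, 0.99, 0.142, 0.001]
force: [4.4, 3.4, -0.9]
opening: 1.003
gripper_force: 2.5
```

```bash
python3 - <<'E'
from h import *
s=st()
im,ci=snap('wrist','w5')
im2,cj=snap('side','s5')
c=np.zeros((584,800,3),np.uint8);c[:384,:512]=im;c[:400,512:800]=cv2.resize(im2[120:220,205:277],None,fx=4,fy=4)
cv2.imwrite('pics/c5.png',c)
E
```

```text
t 9.28 p [ 0.4922 -0.1056  0.0338] loc [-0.1488 -0.    ] yaw 0.286 zax [ 0.002  0.001 -1.   ] F [ 4.4  3.4 -0.9] op 1.003 gf 2.5
```

View pics/c5.png

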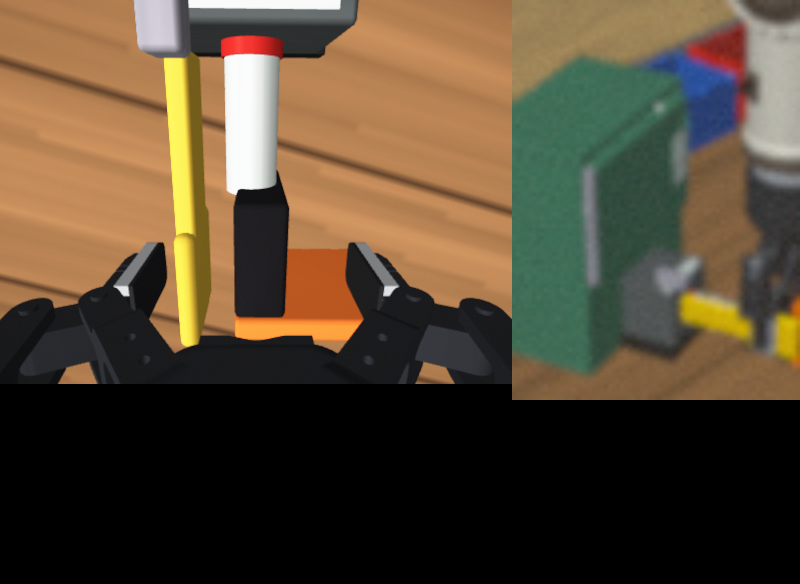

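```bash
python3 - <<'E'
from h import *
ci=dict(ctrl.camera_info('wrist'));ci['T']=np.load('pics/w5.npy')
im=cv2.imread('pics/w5.png');print(im[28:62:2,252].tolist())
for r in(.008,.010,.012):
    a,b=loc(onz(ci,221,45,.045)),loc(onz(ci,283,45,.045))
    print(r,'halfw',abs(a[1]-b[1])/2,[loc(onz(ci,252,v,.045+r)).round(4).tolist() for v in(36,54)])
print('collar top front',loc(onz(ci,300,10,.075)),'bottom edge front',loc(onz(ci,300,56,.02)),loc(onz(ci,300,56,.0)))
print('wing out',loc(onz(ci,300,338,.076)),'in',loc(onz(ci,300,318,.076)))
E
```

```text
[[48, 47, 45], [47, 46, 45], [48, 47, 45], [47, 48, 45], [48, 52, 227], [50, 54, 242], [49, 54, 242], [48, 53, 242], [49, 54, 242], [49, 53, 242], [48, 54, 242], [48, 54, 242], [48, 53, 242], [215, 221, 237], [249, 250, 249], [249, 250, 249], [249, 250, 249]]
0.008 halfw 0.012075913708133263 [[-0.0536, 0.0001], [-0.0596, 0.0001]]
0.01 halfw 0.012075913708133263 [[-0.054, 0.0001], [-0.0599, 0.0001]]
0.012 halfw 0.012075913708133263 [[-0.0543, 0.0001], [-0.0601, 0.0001]]
collar top front [-0.05068404 -0.01416389] bottom edge front [-0.05616502 -0.0219733 ] [-0.05365855 -0.02463035]
wing out [-0.16605235 -0.01871115] in [-0.15664951 -0.01832929]
```

Call:
arm_command:
  series:
    - [[0,0,0,0,-0.3],[0,0,0,0,0],[0,0,0,0,0.2],[0,0,0,0,0.3]]
  force: 30

```text
t: 9.88
position: [0.4926, -0.1032, 0.0358]
ee_rot: [-0.001, 0.99, 0.143, 0.002]
force: [-2.8, 9.2, 23.8]
opening: 0.346
gripper_force: 8.5
```

```bash
python3 -c "
from h import *
st()"
```

```text
t 9.88 p [ 0.4926 -0.1032  0.0358] loc [-0.1478  0.0021] yaw 0.2878 zax [ 0.003  0.002 -1.   ] F [-2.8  9.2 23.8] op 0.346 gf 8.5
```

Call:
arm_command:
  series:
    - [[0,0,0,0,1],[0,0,0,0,1],[0,0,0,0,1],[0,0,0,0,1]]
  force: 30

```text
t: 10.38
position: [0.4925, -0.1028, 0.0359]
ee_rot: [-0.001, 0.99, 0.143, 0.001]
force: [-4.0, 11.3, 27.5]
opening: 0.325
gripper_force: 31.0
```

```bash
python3 - <<'E'
from h import *
s=st()
im,ci=snap('wrist','w6')
cv2.imwrite('pics/c6.png',im)
E
```

```text
t 10.38 p [ 0.4925 -0.1028  0.0359] loc [-0.1478  0.0026] yaw 0.2875 zax [ 0.003  0.002 -1.   ] F [-4.  11.3 27.5] op 0.325 gf 31.0
```

View pics/c6.png

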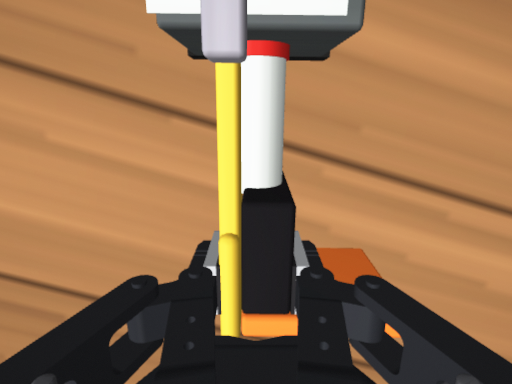

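```bash
python3 - <<'E'
from h import *
ci=dict(ctrl.camera_info('wrist'));ci['T']=np.load('pics/w6.npy');im=cv2.imread('pics/w6.png')
for u in(260,268,276):
    c=im[30:70,u].astype(int);m=np.where((c[:,2]>180)&(c[:,1]<110))[0]+30
    print(u,m.min(),m.max(),[loc(onz(ci,u,v,.056)).round(4).tolist() for v in(m.min(),m.max()+1)])
print('wing in/out at z.076',[loc(onz(ci,270,v,.076)).round(4).tolist() for v in(314,335)])
E
```

```text
260 40 54 [[-0.054, -0.0], [-0.059, -0.0]]
268 41 54 [[-0.0543, -0.0029], [-0.059, -0.003]]
276 42 54 [[-0.0547, -0.0058], [-0.059, -0.0059]]
wing in/out at z.076 [[-0.1555, -0.0042], [-0.1655, -0.0044]]
```

Call:
arm_command:
  series:
    - [[-0.05,-0.1,-0.1,0,1],[-0.05,-0.1,-0.1,0,1],[0,0,0,0,1],[0,0,0,0,1],[0,0,0,0,1]]
  force: 30

```text
t: 11.05
position: [0.4924, -0.1027, 0.0362]
ee_rot: [-0.001, 0.99, 0.142, 0.003]
force: [8.7, 7.0, -2.3]
opening: 0.327
gripper_force: 32.7
```

```bash
python3 - <<'E'
from h import *
s=st()
im,ci=snap('wrist','w7')
for u in(260,268,276):
    c=im[25:75,u].astype(int);m=np.where((c[:,2]>180)&(c[:,1]<110))[0]+25
    print(u,m.min(),m.max(),[loc(onz(ci,u,v,.056)).round(4).tolist() for v in(m.min(),m.max()+1)])
h=cv2.cvtColor(im,cv2.COLOR_BGR2HSV);ym=cv2.inRange(h,(22,150,120),(35,255,255))
for v in(150,270):
    x=np.where(ym[v,200:300])[0]+200;print('lever',v,[loc(onz(ci,a,v,.075)).round(4).tolist() for a in(x.min(),x.max()+1)])
E
```

```text
t 11.05 p [ 0.4924 -0.1027  0.0362] loc [-0.1478  0.0027] yaw 0.2857 zax [ 0.005  0.003 -1.   ] F [ 8.7  7.  -2.3] op 0.327 gf 32.7
260 40 55 [[-0.054, -0.0001], [-0.0594, -0.0001]]
268 41 55 [[-0.0543, -0.003], [-0.0594, -0.0031]]
276 42 55 [[-0.0547, -0.0059], [-0.0594, -0.006]]
lever 150 [[-0.0912, 0.0142], [-0.0912, 0.0068]]
lever 270 [[-0.1369, 0.015], [-0.1369, 0.0074]]
```

```bash
python3 -c "
from h import *
print(ctrl.job_done())"
```

```text
the job is handed in; nothing more can be done
None
```

I handed the job in at about 11 s: the door was pushed onto its stop, and the leg is held in the closed hand at about 49.4 mm (mark 50 ± 4.5). The lever is squeezed closed, measured at about 0 mm open, with 33 N on the finger pads. I did not touch the other things; the judge's result was not shown.

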